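Ready the sewing machine for a bobbin change

TASK

Make the sewing machine ready for a bobbin change: with a light push of a finger on its crank handle, turn the balance wheel towards you until the needle stands at its highest point (the crank handle then points straight at you, level with the axle), never turning the wheel backwards nor on past that point. Only then push the bobbin cover towards you by its finger rib until it is fully open. Do not grip the crank handle, lift nothing, and leave the things lying about where they are.

Things in the scene. Friction and masses are not known exactly. Their poses are not given: they have to be found in the camera images.
- machine: White sewing machine, fixed. Origin: middle of its footprint on the table; x axis away from the operator (the robot), y to the operator's left, z up; 'towards you' is its -x. In mm: bed x -120..85, y -190..210, top z 72; pillar x -40..65, y -190..-95, arm x -30..55, both to z 286; spool pins on the arm to z 340; small lever on the pillar's front to x -78 at z 165
- axle (a point): Centre of the balance wheel's outer hub face, on the wheel's axis (parallel to the machine's y), at machine x 5, y -222, z 235 mm. The wheel has 75 mm outside radius and a rim 16 mm thick, centred 13 mm inward of this point.
- balance_wheel (a joint): Turn of the dark five-spoked wheel, rad. 0: needle highest, crank handle towards the operator, level with the axle. Starts at -2.2 to -1.2, grows as the wheel's top comes towards the operator: at -1.57 the handle stands straight up, below that it leans away from the operator. The wheel can turn on past 0 with no stop or click there. Friction 0.15 N m (2.6 N at the handle); stays where left.
- crank_handle: Black round crank handle, 18 mm diameter, 65 mm long, sticking out sideways from the wheel to the operator's right (machine -y), its axis 58 mm from the wheel's axis; spins freely on its pin. Origin: on the handle's axis at its wheel end (machine y -222 mm), so its middle is at machine y -254.
- needle_tip (a point): Point of the needle under the head, at machine x 10, y 115 mm; 98 mm above the table when highest, up to 32 mm lower as the wheel turns. The head is at machine x -30..52, y 77..157 mm, underside at z 165; a take-up lever stands 15 mm out of its front.
- bobbin_cover (a joint): Travel of the steel bobbin cover, m: 0 closed, 0.032 fully open (end stop), growing towards the operator (machine -x). Friction about 1.2 N; it stays where it is left.
- cover_rib (a point): Top middle of the bobbin cover's finger rib. The cover is a dark steel plate in front of the needle, 56 (machine x) by 48 mm, its face 77 mm above the table. The rib is 6.5 mm high, 6 mm thick, 40 mm long (along machine y), 2 mm from the plate's edge nearest the operator. Closed, the rib is at machine x -83, y 115 mm, 53 mm in front of the head's face: put a fingertip behind it.
- bobbin: Bystander: steel bobbin, 22 mm diameter, 11.5 mm high, standing on the machine's bed 55 to 95 mm to the right of the cover's middle. Origin: centre of its underside.
- thread_cone: Bystander: thread cone, 60 mm wide at the foot, 100 mm tall, on the table about 120 mm to the right of the crank handle's middle. Origin: centre of its underside.
- tape_case: Bystander: round white tape-measure case, 56 mm diameter, 16 mm high, on the table at the machine's right end, below the crank handle. Origin: centre of its underside.
- screwdriver: Bystander: small screwdriver, 140 mm long, lying in front of the machine. Origin: under its middle.
- shears: Bystander: tailor's shears with black handles, 205 mm long, 13 mm high, lying left of the machine. Origin: at their pivot on the table.
- bead_jar: Bystander: glass jar with a cork lid, 52 mm diameter, 85 mm tall, standing close behind the machine. Origin: centre of its underside.
- water_bottle: Bystander: clear bottle, 66 mm diameter, 240 mm tall, standing behind the machine's left end. Origin: centre of its underside.

How it is judged:
By the outcome, as a careful person would: the job done as asked, in the order asked, and still so for the second after the job is handed in, with the robot touching nothing.
It also fails if it takes over 56 s, if anything falls off the work surface, if the arm or the gripper's body presses on something with over 40 N, if the wrist force passes 120 N, or if a joint passes its speed limit or range.

ROBOT

A 6-joint arm with a two-finger parallel gripper is mounted at the origin on the work surface. World frame = base frame: x ahead of the robot, y to its left, z up, the work surface at z = 0. Lengths are in m, angles in degrees, forces in N, time in s.
With the tool pointing down it reaches from about 0.3 to 0.75 m from the base axis. Payload 8.5 kg.
Tool frame: the origin (TCP) lies midway between the tips of the shut fingers; the grasp point (between the pads) lies 19 mm behind it; z points along the fingers, y is the line along which they close (so a half turn about z gives the same grasp; the last joint's range is limited). The gripper opens to 88 mm and grips with 3 to 60 N. Pads are 18 mm wide; open, the fingers measure 123 mm over their backs; the gripper's body (75 mm by 187 mm) begins 45 mm behind the grasp point.
Start: joints at [-79.544, 21.807, 74.336, -0, 83.858, -12.336], TCP at [0.213, -0.507, 0.239] pointing down, gripper open.
Joint ranges: [-178.18, 178.18], [-50.72, 133.34], [12.68, 142.11], [-81.47, 261.47], [9.98, 163.14], [-165.26, 165.26]. Speed limits (degrees/s): [136.94, 136.94, 180, 180, 180, 180].

INTERFACE

Orientations are given as a 3x3 rotation matrix whose columns are the frame's x, y, z axes.
In Python, from rig import ctrl gives the robot as it stands.
- The arm moves only by the tool move_arm, never from a script. Its argument "moves" is a list of rows, each a list of 3 entries, a list of its own where there are three numbers: the opening, from -1 (shut) to 1 (fully open), then the shift along the world's x, y, z scaled (see below), then the turn about the world's z scaled (see below). A call has 1 to 20 rows; each row shifts and turns the commanded pose from where the row before left it; what a row does not reach is not made up. The controller multiplies each number of a shift by 200 mm and each number of a turn by 360 degrees. A row lasts 1/10 s, in which the tool goes at most 50 mm and 8.59 degrees, less where a joint would pass 70% of its speed; a pose out of reach is approached as far as the arm can. A call with a number of a shift or a turn outside -1 to 1 is refused whole. A call with a gripper value outside its range is refused whole. The fingers move at their own pace and stop on an object; the grip force is fixed at half the most. Time passes only in rows, so rows that do not move let the fingers close. It gives the time, the measured TCP pose, the force, the opening and the grip force at its end, in the units of the state.
- ctrl.sense(): the state, without advancing time (a new reading comes with each control period).
- ctrl.read_camera(name): name is "scene" or "side" or "wrist"; returns the picture (384x512x3 uint8, blue, green, red); there is no depth.
- ctrl.camera_params(name): a dict with "fx", "fy", "cx", "cy" (pixels), "rvec" (rotation vector, rad) and "tvec" (3), from world to camera coordinates, as OpenCV has them. Camera axes: x right, y down, z forward; pixel columns grow to the right and rows downward; lengths in m; the calibration is good to about 2 mm. A picture is of the moment at which its call begins: read the wrist's pose just before it. camera_params takes no time and is no camera call; for the wrist camera it gives the pose at the moment of the call.
- ctrl.sign_off(): hands the job in; it is judged then, once.
The state is a dict: "t": time; "joints": joint angles; "joint_vel": joint speeds; "joint_efforts": joint torques, N m; "eef_pos": TCP position; "tcp_rot": TCP orientation; "force": force on the tool from outside, world axes, zero at the start; "wrist_torque": the same for the moment, N m; "finger_gap": opening from 0.0 (shut) to 1.0 (fully open); "finger_force": force on a finger pad.
Only numpy, scipy, OpenCV 4.12 (cv2) and the standard library are available. Lean on these libraries where they do the work, as an engineer would, in place of code of your own. Each camera call takes 0.05 s, during which the arm holds its last target. There are 200 camera calls.

## Working session

There is one attempt and no reset: what is moved stays moved. The work goes in short steps, Python scripts to look and compute and a tool call to move; the robot and the scene stay as the last step left them, time stands still between calls to the robot, and variables do not carry over. Pictures are saved under pics/ and viewed, at most 10 in all, crops included, and the job is handed in when it is done.

Besides the shell and the picture viewer there is one more tool, called as name([rows], argument=value, ...), one row to a line, values as JSON. move_arm: Moves the arm, as the interface text tells. Shifts and turns lie within -1 to 1; 1 stands for 200 mm of shift or 360 degrees of turn. Its arguments: {"type":"object","properties":{"moves":{"type":"array","items":{"type":"array"}}},"required":["moves"]}

```bash
mkdir -p pics; ls; python3 - <<'E'
from rig import ctrl
import cv2
for n in ("scene","side"):
    cv2.imwrite(f"pics/{n}0.png",cv2.resize(ctrl.read_camera(n),(800,600),interpolation=cv2.INTER_CUBIC)); p=ctrl.camera_params(n); print(n,p)
s=ctrl.sense();print(s['t'],s['eef_pos'],s['tcp_rot'],s['force'],s['finger_gap'])
E
```

```text
pics
scene {'fx': 450.39296578739294, 'fy': 450.39296578739294, 'cx': 252.89037787586798, 'cy': 196.97294198947588, 'rvec': array([ 2.78102126,  0.27863859, -0.04594187]), 'tvec': array([-5.61738416e-01, -1.13316015e-03,  1.39148714e+00])}
side {'fx': 450.7921663301808, 'fy': 450.7921663301808, 'cx': 251.02901365754877, 'cy': 189.24078981783137, 'rvec': array([ 1.03026099, -2.45805177,  1.01055258]), 'tvec': array([0.42390436, 0.38253268, 0.94459651])}
0.1 [ 0.21300419 -0.50680191  0.23821332] [[ 9.21919052e-01  3.87382510e-01 -2.28054695e-04]
 [ 3.87382467e-01 -9.21918185e-01  1.29795329e-03]
 [ 2.92556631e-04 -1.28495225e-03 -9.99999132e-01]] [0.22804181 0.24652798 0.12598779] 1.0006457805492743
```

View pics/scene0.png

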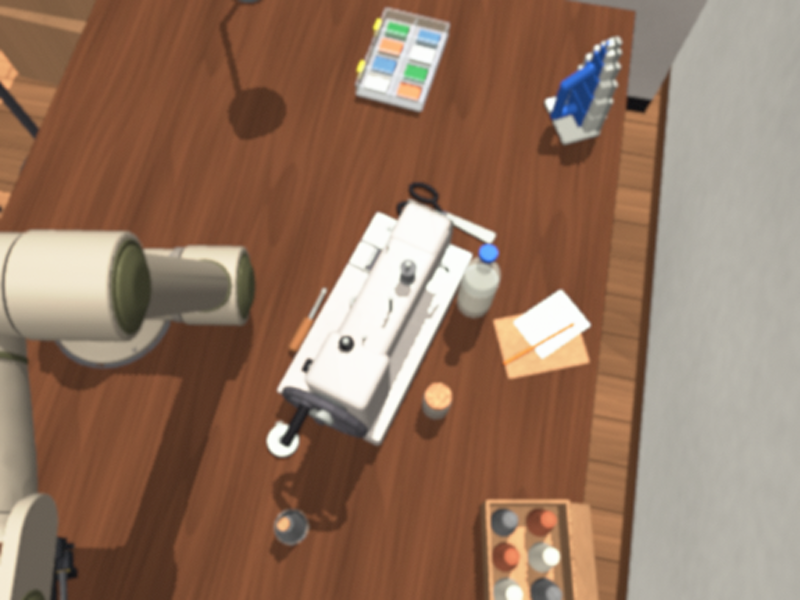

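View pics/side0.png

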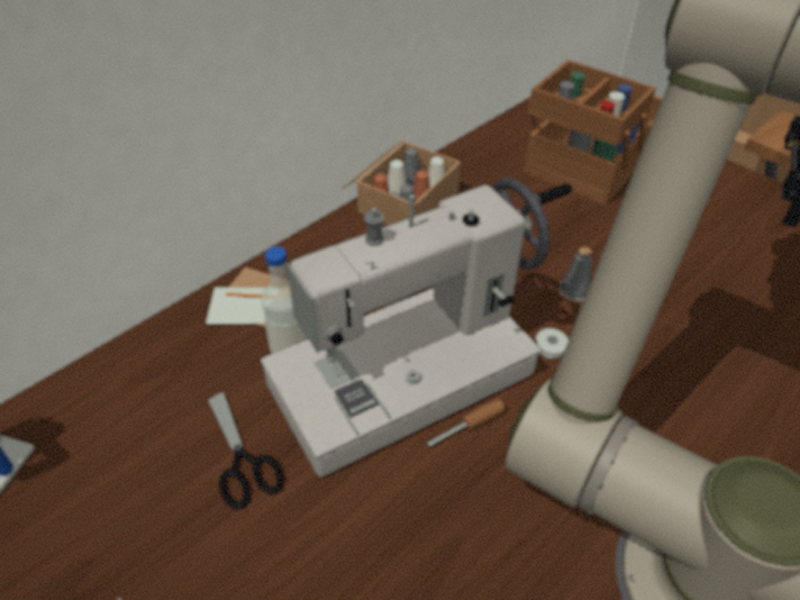

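Scene picture: the machine lies diagonally, with bed corners near (280,390), (378,213), (471,257) and (376,443), and the crank handle runs (308,405) to (287,441). Side picture: bed front-left corner near (318,472), handle (530,199) to (570,189), cover near (357,397).

```bash
cat > h.py <<'E'
import numpy as np, cv2
from scipy.optimize import least_squares
from rig import ctrl
P={n:ctrl.camera_params(n) for n in("scene","side")}
def proj(n,X,p=None):
    p=p or P[n]; K=np.array([[p['fx'],0,p['cx']],[0,p['fy'],p['cy']],[0,0,1]])
    return cv2.projectPoints(np.float64(X).reshape(-1,3),p['rvec'],p['tvec'],K,None)[0][:,0]
def m2w(q,X):
    X=np.float64(X).reshape(-1,3)/1000; c,s=np.cos(q[2]),np.sin(q[2])
    return np.c_[q[0]+c*X[:,0]-s*X[:,1],q[1]+s*X[:,0]+c*X[:,1],X[:,2]]
def handle(th,y): return [5-58*np.cos(th),y,235-58*np.sin(th)]
def fit(obs,hobs,q0):
    def r(q):
        e=[]
        for n,X,u in obs: e.append(proj(n,m2w(q,X))[0]-u)
        for n,y,u in hobs: e.append(proj(n,m2w(q,handle(q[3],y)))[0]-u)
        return np.concatenate(e)
    s=least_squares(r,q0,loss='soft_l1'); return s.x,r(s.x).reshape(-1,2)
E
cat > f.py <<'E'
from h import *
k=1/1.5625
o=[("scene",(-120,-190,72),(280,390)),("scene",(-120,210,72),(378,213)),("scene",(85,210,72),(471,257)),("scene",(85,-190,72),(376,443)),
("side",(-120,210,0),(322,475)),("side",(-120,-190,0),(540,370))]
h=[("scene",-287,(287,441)),("scene",-222,(310,405)),("side",-287,(570,189)),("side",-222,(530,198))]
o=[(n,X,np.array(u)*k) for n,X,u in o];h=[(n,X,np.array(u)*k) for n,X,u in h]
q,r=fit(o,h,[.55,-.1,-.5,-1.6]);print(q,np.round(r,1).tolist());np.save('q.npy',q)
box=lambda a,b,c,d,e,f:[((x,y,z),(X,Y,Z)) for x in(a,b) for y in(c,d) for z in(e,f) for X in(a,b) for Y in(c,d) for Z in(e,f) if (x!=X)+(y!=Y)+(z!=Z)==1 and (x,y,z)<(X,Y,Z)]
L=box(-120,85,-190,210,0,72)+box(-40,65,-190,-95,72,286)+box(-30,52,77,157,165,286)+box(-86,-30,91,139,77,77)+[((-83,95,83.5),(-83,135,83.5)),(handle(q[3],-222),handle(q[3],-287)),((5,-222,235),(5,-222,240))]
t=np.linspace(0,6.283,40);L+=[((5+75*np.cos(a),-209,235+75*np.sin(a)),(5+75*np.cos(b),-209,235+75*np.sin(b))) for a,b in zip(t,t[1:])]
for n,(x0,y0,w,hh) in {"scene":(165,120,160,190),"side":(155,105,230,210)}.items():
    im=ctrl.read_camera(n); s=3 if n=='scene' else 2.8
    im=cv2.resize(im[y0:y0+hh,x0:x0+w],None,fx=s,fy=s,interpolation=cv2.INTER_CUBIC)
    for a,b in L:
        p=(proj(n,m2w(q,[a,b]))-(x0,y0)+.5)*s
        cv2.line(im,*[tuple(map(int,v)) for v in p],(0,0,255),1,cv2.LINE_AA)
    cv2.imwrite(f"pics/ov_{n}.png",im)
im=[cv2.imread(f"pics/ov_{n}.png") for n in("scene","side")]
print([i.shape for i in im])
E
python3 f.py
```

```text
[ 0.54606274  0.03960673 -0.25828264 -1.21292196] [[-1.4, 1.0], [0.1, -0.3], [1.6, -1.4], [2.7, -0.4], [-2.4, 2.3], [-4.9, 2.4], [-1.4, 4.4], [-2.2, 1.8], [-1.4, -2.5], [2.6, -0.1]]
[(570, 480, 3), (588, 644, 3)]
```

View pics/ov_scene.png

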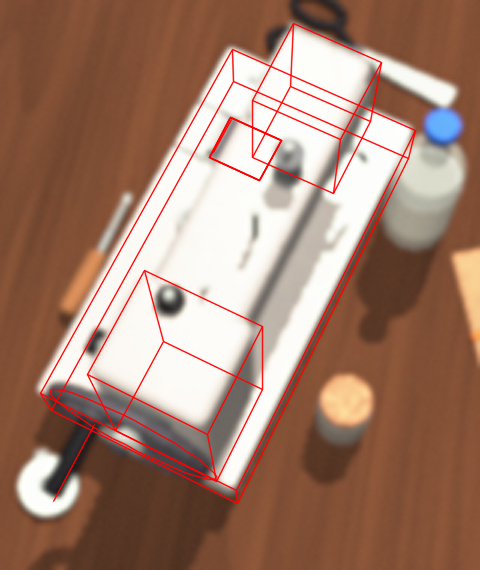

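View pics/ov_side.png

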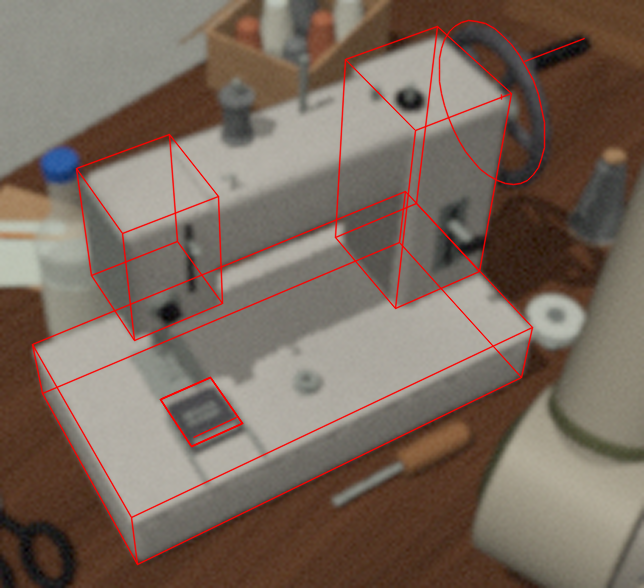

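Overlay: the pose fits within about 3 mm. Handle top in the side crop at (527,65) to (588,43), rib near (192–243, 445–425), slot of the take-up lever at (190,230–290). I'll work out a viewing waypoint over the handle.

```bash
cat >> h.py <<'E'
def go(X,ax=None,q=None):
    "moves to bring the TCP to machine point X (mm), tool y at machine angle ax (deg)"
    q=np.load('q.npy') if q is None else q; s=ctrl.sense(); d=m2w(q,X)[0]-s['eef_pos']
    a=np.degrees(np.arctan2(s['tcp_rot'][1,1],s['tcp_rot'][0,1]))
    t=0 if ax is None else (np.degrees(q[2])+ax-a+180)%360-180
    print('shift mm',np.round(d*1000,1),'scaled',np.round(d*5,3),'turn',round(t,1),round(t/360,4))
def where(q=None):
    q=np.load('q.npy') if q is None else q; s=ctrl.sense(); d=(s['eef_pos'][:2]-q[:2])*1000; c,n=np.cos(q[2]),np.sin(q[2])
    print('t',round(s['t'],2),'mach',np.round([c*d[0]+n*d[1],-n*d[0]+c*d[1],s['eef_pos'][2]*1000],1),'F',np.round(s['force'],1),'gap',round(s['finger_gap'],2),'j',np.round(s['joints'],0))
E
python3 - <<'E'
from h import *
where(); go((-60,-300,430),0)
p=ctrl.camera_params('wrist');R=cv2.Rodrigues(p['rvec'])[0];print('cam',-R.T@p['tvec'],R[2],p['fx'])
E
```

```text
t 0.2 mach [-182.4 -613.4  238.4] F [ 1.2 -0.4  0.6] gap 1.0 j [-80.  22.  74.  -0.  84. -12.]
shift mm [198.4 271.8 191.6] scaled [0.992 1.359 0.958] turn 52.4 0.1456
cam [ 0.28271118 -0.47768776  0.38466144] [-0.27453652 -0.11404268 -0.95479001] 333.0753827556485
```

move_arm([
  [-1, [0.05, 0.06, 0.12], 0.012],
  [-1, [0.083, 0.113, 0.08], 0.012],
  [-1, [0.083, 0.113, 0.08], 0.012],
  [-1, [0.083, 0.113, 0.08], 0.012],
  [-1, [0.083, 0.113, 0.08], 0.012],
  [-1, [0.083, 0.113, 0.08], 0.012],
  [-1, [0.083, 0.113, 0.08], 0.012],
  [-1, [0.083, 0.113, 0.08], 0.012],
  [-1, [0.083, 0.113, 0.08], 0.012],
  [-1, [0.083, 0.113, 0.08], 0.012],
  [-1, [0.083, 0.113, 0.08], 0.012],
  [-1, [0.083, 0.113, 0.04], 0.012],
  [-1, [0.03, 0.05, 0], 0.002],
  [-1, [0, 0, 0], 0],
  [-1, [0, 0, 0], 0],
])

```text
t: 1.7
eef_pos: [0.4113, -0.2369, 0.43]
tcp_rot: [[0.254, 0.967, -0.001], [0.967, -0.254, 0.001], [0.0, -0.001, -1.0]]
force: [-0.8, -0.4, -0.2]
finger_gap: 0.007
finger_force: 0.0
```

```bash
python3 - <<'E'
from h import *
where(); go((-60,-300,430),0)
q=np.load('q.npy');p=ctrl.camera_params('wrist');im=ctrl.read_camera('wrist')
im=cv2.resize(im,(800,600),interpolation=cv2.INTER_CUBIC)
for a,b in [(handle(q[3],-222),handle(q[3],-287)),((5,-222,235),(5,-287,235))]:
    u=(proj('',m2w(q,[a,b]),p)*1.5625).astype(int).tolist();print(u);cv2.line(im,*map(tuple,u),(0,0,255),1)
cv2.imwrite('pics/w1.png',im)
E
```

```text
t 1.7 mach [ -59.7 -301.8  430. ] F [-0.8 -0.4 -0.2] gap 0.01 j [-44.  10.  60.  -0. 110. -30.]
shift mm [0.2 1.8 0. ] scaled [0.001 0.009 0.   ] turn -0.1 -0.0002
[[492, 130], [486, 251]]
[[511, 131], [505, 234]]
```

View pics/w1.png

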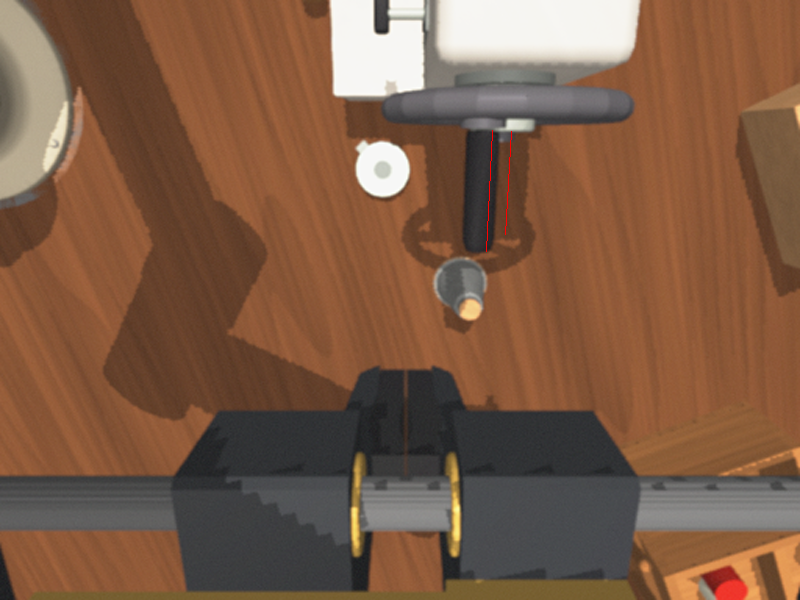

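The wrist picture shows the handle running (481,130) to (479,248), in front of the wheel's centre (508,105). So the handle is just past the top at about θ = -1.2, and a push from above is safe. The machine sits about 2 mm nearer than fitted.

```bash
python3 - <<'E'
from h import *
q=np.load('q.npy');q[:2]+=-.002*np.array([np.cos(q[2]),np.sin(q[2])]);np.save('q.npy',q)
where(); go((-13,-268,306),0)
W=[(-13,-268,306)]+[(5-58*np.cos(a)+3,-268,244-58*np.sin(a)) for a in (-1.2,-1.1,-1,-.9,-.8,-.7,-.6,-.5,-.4,-.3,-.2,-.1,0)]
print(np.round(np.diff(m2w(q,W),axis=0)*5,3))
E
```

```text
t 1.75 mach [ -57.7 -302.1  430. ] F [ 0.9 -0.6 -0.5] gap 0.0 j [-44.  10.  60.  -0. 110. -30.]
shift mm [  52.    21.5 -124. ] scaled [ 0.26   0.108 -0.62 ] turn -0.0 -0.0001
[[-0.     0.    -0.04 ]
 [-0.026  0.007 -0.012]
 [-0.024  0.006 -0.014]
 [-0.023  0.006 -0.017]
 [-0.021  0.006 -0.019]
 [-0.019  0.005 -0.021]
 [-0.017  0.004 -0.023]
 [-0.015  0.004 -0.025]
 [-0.012  0.003 -0.026]
 [-0.01   0.003 -0.027]
 [-0.007  0.002 -0.028]
 [-0.004  0.001 -0.029]
 [-0.001  0.    -0.029]]
```

move_arm([
  [-1, [0.065, 0.027, 0], 0],
  [-1, [0.065, 0.027, 0], 0],
  [-1, [0.065, 0.027, -0.1], 0],
  [-1, [0.065, 0.027, -0.15], 0],
  [-1, [0, 0, -0.15], 0],
  [-1, [0, 0, -0.15], 0],
  [-1, [0, 0, -0.05], 0],
  [-1, [0, 0, -0.02], 0],
  [-1, [0, 0, 0], 0],
  [-1, [0, 0, 0], 0],
])

```text
t: 2.75
eef_pos: [0.4641, -0.2151, 0.308]
tcp_rot: [[0.253, 0.967, 0.002], [0.967, -0.253, -0.001], [-0.001, 0.002, -1.0]]
force: [0.5, -0.4, 1.0]
finger_gap: 0.012
finger_force: 0.0
```

move_arm([
  [-1, [0, 0, -0.02], 0],
  [-1, [-0.013, 0.0035, -0.006], 0],
  [-1, [-0.013, 0.0035, -0.006], 0],
  [-1, [-0.012, 0.003, -0.007], 0],
  [-1, [-0.012, 0.003, -0.007], 0],
  [-1, [-0.0115, 0.003, -0.0085], 0],
  [-1, [-0.0115, 0.003, -0.0085], 0],
  [-1, [0, 0, 0], 0],
])

```text
t: 3.55
eef_pos: [0.449, -0.211, 0.295]
tcp_rot: [[0.253, 0.967, 0.002], [0.967, -0.253, -0.001], [-0.001, 0.002, -1.0]]
force: [-0.2, 1.4, 4.4]
finger_gap: 0.004
finger_force: 2.7
```

```bash
python3 - <<'E'
from h import *
where()
q=np.load('q.npy');p=ctrl.camera_params('wrist');a=ctrl.read_camera('wrist');b=ctrl.read_camera('side')[100:220,260:420]
im=cv2.resize(a[:,:],(512,384));b=cv2.resize(b,(512,384),interpolation=cv2.INTER_CUBIC)
cv2.imwrite('pics/w2.png',cv2.resize(np.hstack([im,b]),(800,300)))
E
```

```text
t 3.55 mach [ -27.8 -267.1  295. ] F [-0.2  1.4  4.4] gap 0.0 j [-39.  14.  76.   0.  89. -24.]
```

View pics/w2.png

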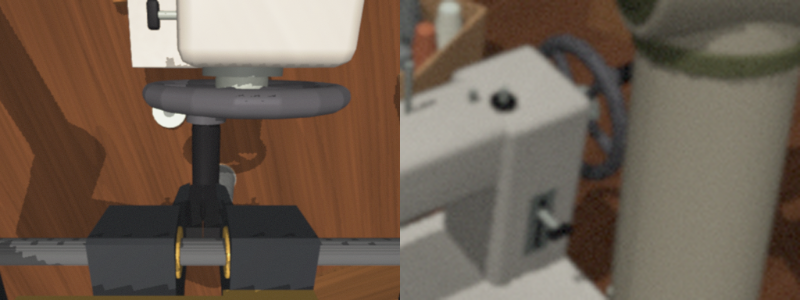

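Handle is under the tip (wrist view, at (207,160)) with 4 N; on along the arc, stopping just short.

move_arm([
  [-1, [-0.009, 0.002, -0.0095], 0],
  [-1, [-0.009, 0.002, -0.0095], 0],
  [-1, [-0.008, 0.002, -0.01], 0],
  [-1, [-0.008, 0.002, -0.01], 0],
  [-1, [-0.007, 0.002, -0.011], 0],
  [-1, [-0.007, 0.002, -0.011], 0],
  [-1, [-0.006, 0.002, -0.012], 0],
  [-1, [-0.006, 0.002, -0.012], 0],
  [-1, [-0.005, 0.001, -0.0125], 0],
  [-1, [-0.005, 0.001, -0.0125], 0],
  [-1, [-0.004, 0.001, -0.013], 0],
  [-1, [-0.004, 0.001, -0.013], 0],
  [-1, [-0.003, 0.001, -0.0135], 0],
  [-1, [-0.003, 0.001, -0.0135], 0],
  [-1, [-0.002, 0, -0.014], 0],
  [-1, [-0.002, 0, -0.014], 0],
  [-1, [0, 0, -0.01], 0],
  [-1, [0, 0, -0.01], 0],
  [-1, [0, 0, 0], 0],
])

```text
t: 5.55
eef_pos: [0.4314, -0.2067, 0.2516]
tcp_rot: [[0.253, 0.967, -0.001], [0.967, -0.253, 0.0], [-0.0, -0.001, -1.0]]
force: [-0.1, 0.3, 0.6]
finger_gap: 0.005
finger_force: 0.1
```

```bash
python3 - <<'E'
from h import *
where()
a=ctrl.read_camera('wrist');b=ctrl.read_camera('side')[100:260,140:420]
cv2.imwrite('pics/w3.png',np.hstack([cv2.resize(a,(400,300)),cv2.resize(b,(400,300))]))
E
```

```text
t 5.55 mach [ -46.  -267.4  251.6] F [-0.1  0.3  0.6] gap 0.01 j [-40.  14.  84.  -0.  82. -25.]
```

View pics/w3.png

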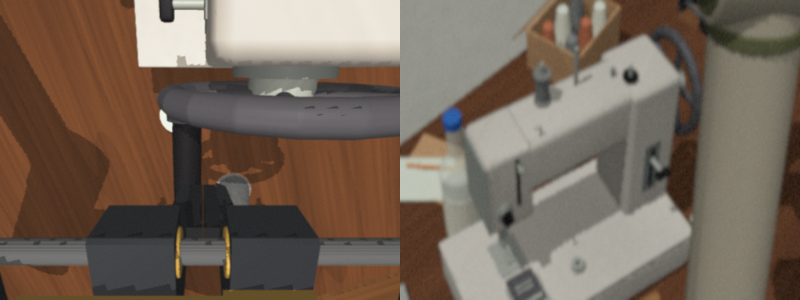

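```bash
python3 - <<'E'
from h import *
q=np.load('q.npy');p=ctrl.camera_params('wrist')
a=ctrl.read_camera('wrist').astype(int).sum(2)
for r in (165,180,195,210,225): print(r,[int(i) for i in np.where(a[r]<130)[0] if 190<i<330][::3])
for th in (-.4,-.3,-.2,-.1,0,.1,.2): print(th,np.round(proj('',m2w(q,[handle(th,y) for y in(-225,-240,-255,-287)]),p)).tolist())
E
```

```text
165 [222, 225, 228, 231, 234, 237, 240, 243, 246, 249, 252, 255]
180 [221, 224, 227, 231, 246, 249, 252, 255]
195 [222, 225, 228, 231, 243, 247, 250, 253, 256]
210 [223, 226, 229, 232, 243, 246, 249, 252, 255]
225 [223, 226, 229, 235, 244, 247, 250, 253, 256]
-0.4 [[257.0, 169.0], [257.0, 202.0], [257.0, 233.0], [257.0, 293.0]]
-0.3 [[252.0, 166.0], [252.0, 198.0], [252.0, 228.0], [253.0, 287.0]]
-0.2 [[249.0, 164.0], [250.0, 194.0], [250.0, 224.0], [250.0, 281.0]]
-0.1 [[248.0, 161.0], [248.0, 191.0], [248.0, 219.0], [249.0, 275.0]]
0 [[248.0, 159.0], [248.0, 188.0], [248.0, 215.0], [249.0, 269.0]]
0.1 [[249.0, 156.0], [249.0, 184.0], [249.0, 211.0], [249.0, 264.0]]
0.2 [[251.0, 154.0], [251.0, 181.0], [251.0, 207.0], [251.0, 259.0]]
```

The handle's columns (221–257) fit θ near 0 if the machine is another 4.5 mm nearer. The wheel silhouette agrees once corrected for perspective. I'll re-centre the tip over the handle and feel for its top.

move_arm([
  [-1, [0, 0, 0.03], 0],
  [-1, [0, 0, 0.03], 0],
  [-1, [-0.026, 0.007, 0], 0],
  [-1, [-0.026, 0.007, 0], 0],
  [-1, [0, 0, -0.02], 0],
  [-1, [0, 0, -0.02], 0],
  [-1, [0, 0, 0], 0],
  [-1, [0, 0, 0], 0],
])

```text
t: 6.5
eef_pos: [0.4211, -0.2038, 0.2557]
tcp_rot: [[0.253, 0.967, -0.0], [0.967, -0.253, 0.0], [0.0, -0.0, -1.0]]
force: [0.6, -0.4, -0.9]
finger_gap: 0.005
finger_force: 0.0
```

move_arm([
  [-1, [0, 0, -0.01], 0],
  [-1, [0, 0, -0.01], 0],
  [-1, [0, 0, 0], 0],
])

```text
t: 6.8
eef_pos: [0.4211, -0.2038, 0.2517]
tcp_rot: [[0.253, 0.967, -0.0], [0.967, -0.253, 0.0], [0.0, -0.0, -1.0]]
force: [0.0, -0.2, -0.2]
finger_gap: 0.007
finger_force: 0.0
```

```bash
python3 - <<'E'
from h import *
q=np.load('q.npy');q[:2]+=-.0043*np.array([np.cos(q[2]),np.sin(q[2])]);np.save('q.npy',q);where()
p=ctrl.camera_params('wrist');a=ctrl.read_camera('wrist')
for th in (-.2,-.1,0,.1): print(th,np.round(proj('',m2w(q,[handle(th,y) for y in(-225,-240,-255,-287)]),p)).tolist())
g=a.astype(int).sum(2)
for r in (165,180,195,210): print(r,[int(i) for i in np.where(g[r]<130)[0] if 190<i<330][::3])
E
```

```text
t 6.8 mach [ -52.4 -267.3  251.7] F [ 0.  -0.2 -0.2] gap 0.01 j [-40.  13.  85.  -0.  82. -26.]
-0.2 [[263.0, 164.0], [263.0, 195.0], [263.0, 224.0], [262.0, 281.0]]
-0.1 [[261.0, 162.0], [261.0, 191.0], [261.0, 220.0], [261.0, 275.0]]
0 [[261.0, 159.0], [261.0, 188.0], [260.0, 215.0], [260.0, 269.0]]
0.1 [[261.0, 157.0], [261.0, 185.0], [261.0, 212.0], [261.0, 264.0]]
165 [244, 247, 250, 253, 256, 259, 262, 265, 268, 271, 274, 277]
180 [244, 247, 250, 253, 257, 267, 270, 273, 276, 279]
195 [244, 247, 250, 253, 256, 268, 271, 274, 277]
210 [244, 247, 250, 253, 266, 269, 272, 275, 278]
```

move_arm([
  [-1, [0, 0, -0.005], 0],
  [-1, [0, 0, -0.005], 0],
  [-1, [0, 0, 0], 0],
])

```text
t: 7.15
eef_pos: [0.4211, -0.2039, 0.25]
tcp_rot: [[0.253, 0.967, 0.0], [0.967, -0.253, -0.0], [-0.0, 0.0, -1.0]]
force: [-0.6, -0.6, 1.9]
finger_gap: 0.005
finger_force: 0.7
```

move_arm([
  [-1, [0, 0, -0.005], 0],
  [-1, [0, 0, -0.005], 0],
  [-1, [0, 0, 0], 0],
])

```text
t: 7.45
eef_pos: [0.421, -0.2038, 0.2478]
tcp_rot: [[0.253, 0.968, -0.0], [0.968, -0.253, 0.0], [0.0, -0.0, -1.0]]
force: [0.7, -0.1, 2.1]
finger_gap: 0.009
finger_force: 0.7
```

move_arm([
  [-1, [0, 0, -0.005], 0],
  [-1, [0, 0, -0.005], 0],
  [-1, [0, 0, -0.004], 0],
  [-1, [0, 0, 0], 0],
  [-1, [0, 0, 0], 0],
])

```text
t: 7.95
eef_pos: [0.421, -0.2038, 0.245]
tcp_rot: [[0.253, 0.968, -0.0], [0.968, -0.253, 0.0], [0.0, -0.0, -1.0]]
force: [-0.7, -0.7, 0.4]
finger_gap: 0.006
finger_force: 0.4
```

```bash
python3 - <<'E'
from h import *
where(); go((-150,115,250),90); print(m2w(np.load('q.npy'),[(-150,115,250),(-71,115,80)]))
E
```

```text
t 7.95 mach [ -52.4 -267.3  245. ] F [-0.7 -0.7  0.4] gap 0.01 j [-40.  13.  86.  -0.  81. -26.]
shift mm [  3.3 394.5   5. ] scaled [0.017 1.973 0.025] turn 89.8 0.2496
[[0.42432056 0.19071442 0.25      ]
 [0.50070014 0.17053619 0.08      ]]
```

move_arm([
  [-1, [0, 0, 0.02], 0],
  [-1, [0, 0, 0.1], 0],
  [-1, [0, 0, 0.2], 0],
  [-1, [0, 0, 0.25], 0],
  [-1, [0, 0, 0.25], 0],
  [-1, [0, 0, 0.05], 0],
  [-1, [0, 0, 0], 0],
])

```text
t: 8.65
eef_pos: [0.4212, -0.2039, 0.4203]
tcp_rot: [[0.253, 0.968, 0.002], [0.968, -0.253, -0.002], [-0.001, 0.003, -1.0]]
force: [-0.6, -0.2, -1.6]
finger_gap: 0.005
finger_force: 0.0
```

move_arm([
  [-1, [0, 0.15, 0], 0.0192],
  [-1, [0, 0.15, 0], 0.0192],
  [-1, [0, 0.15, 0], 0.0192],
  [-1, [0, 0.15, 0], 0.0192],
  [-1, [0, 0.15, 0], 0.0192],
  [-1, [0, 0.15, 0], 0.0192],
  [-1, [0, 0.15, 0], 0.0192],
  [-1, [0, 0.15, 0], 0.0192],
  [-1, [0, 0.15, 0], 0.0192],
  [-1, [0, 0.15, 0], 0.0192],
  [-1, [0, 0.15, 0], 0.0192],
  [-1, [0, 0.15, 0], 0.0192],
  [-1, [0.017, 0.173, -0.1], 0.0192],
  [-1, [0, 0, -0.2], 0],
  [-1, [0, 0, -0.25], 0],
  [-1, [0, 0, -0.25], 0],
  [-1, [0, 0, -0.05], 0],
  [-1, [0, 0, 0], 0],
  [-1, [0, 0, 0], 0],
])

```text
t: 10.55
eef_pos: [0.4253, 0.1908, 0.2508]
tcp_rot: [[-0.967, 0.255, 0.003], [0.255, 0.967, 0.0], [-0.002, 0.001, -1.0]]
force: [-0.1, -0.4, 0.4]
finger_gap: 0.004
finger_force: 0.0
```

```bash
python3 - <<'E'
from h import *
where(); q=np.load('q.npy');p=ctrl.camera_params('wrist');a=ctrl.read_camera('wrist');R=cv2.Rodrigues(p['rvec'])[0]
np.savez('w4.npz',**{k:p[k] for k in p})
print(np.round(proj('',m2w(q,[(-83,95,83.5),(-83,135,83.5),(-30,77,165),(-30,157,165),(-88,91,77),(-88,139,77)]),p)))
cv2.imwrite('pics/w4.png',cv2.resize(a,(800,600),interpolation=cv2.INTER_CUBIC))
E
```

```text
t 10.55 mach [-149.1  115.4  250.8] F [-0.1 -0.4  0.4] gap 0.0 j [ 10.  13.  86.  -0.  81. -66.]
[[240. 234.]
 [279. 234.]
 [214. 333.]
 [309. 333.]
 [236. 227.]
 [282. 227.]]
```

View pics/w4.png

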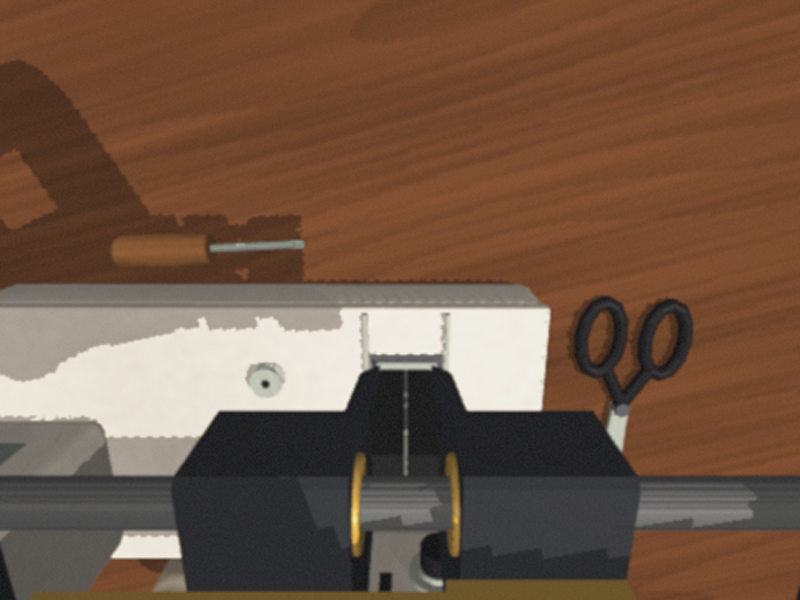

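Wrist picture: rib at (365–443, 365), matching the predicted native row 234 and columns 240–279 within 1 mm. Between the fingers, head details show: a knob at (430,560) and a slot at (385,580). I'll triangulate these for clearance.

```bash
python3 - <<'E'
from h import *
q=np.load('q.npy');w=dict(np.load('w4.npz'))
def tri(us,uw):
    f=lambda m:np.r_[proj('side',m2w(q,m))[0]-us,proj('',m2w(q,m),w)[0]-uw]
    s=least_squares(f,[-40,120,200]);print(np.round(s.x,1),np.round(s.fun,1))
tri((215,216.4),(275,358)); tri((222.5,208),(246.4,371))
for n,u in(('side',(224.6,193.6)),('side',(215,216.4))):
  for x in(-30,-45): 
    s=least_squares(lambda m:proj('side',m2w(q,[x,m[0],m[1]]))[0]-u,[115,230]);print(x,np.round(s.x,1))
a=ctrl.read_camera('side'); print(np.round(proj('side',m2w(q,[(-30,157,286),(-30,77,286),(-30,157,165),(-30,77,165)]))).tolist())
cv2.imwrite('pics/s5.png',cv2.resize(a[150:270,170:330],(800,600),interpolation=cv2.INTER_CUBIC))
E
```

```text
[-28.5 127.  190.2] [-0.2 -1.3  0.1 -0.4]
[-23.7 105.1 198.1] [ 0.  -0.3  0.  -0.1]
-30 [101.  246.7]
-45 [108.1 263.8]
-30 [127.5 187.7]
-45 [133.9 206.2]
[[199.0, 190.0], [234.0, 176.0], [204.0, 228.0], [235.0, 215.0]]
```

View pics/s5.png

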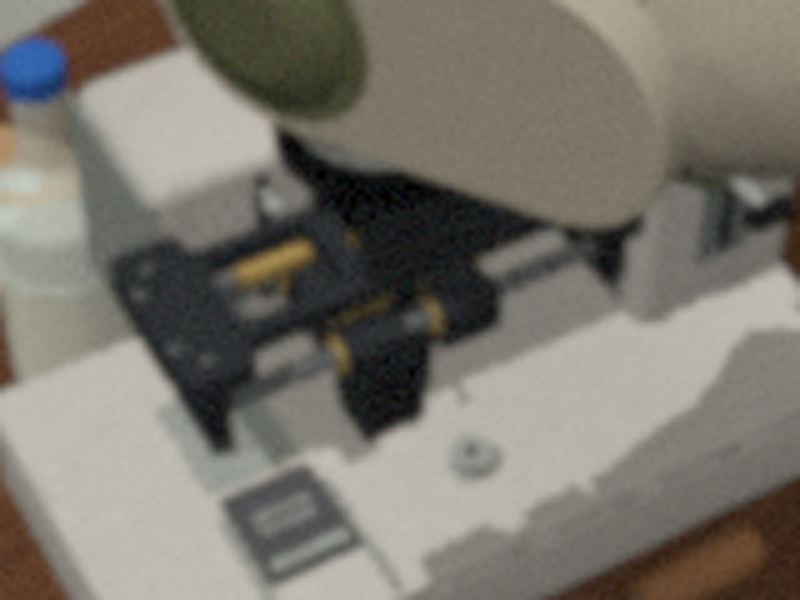

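```bash
python3 - <<'E'
from h import *
q=np.load('q.npy')
for dz in (0,64,90,120,150,175,200):
    print(dz,[np.round((proj('side',m2w(q,[(-149+dx,115+dy,251+dz)]))[0]-(170,150))*5).tolist() for dx,dy in((0,0),(37,0),(-37,0),(37,93),(-37,93),(26,-10))])
E
```

```text
0 [[381.0, 413.0], [336.0, 350.0], [428.0, 478.0], [125.0, 440.0], [210.0, 578.0], [371.0, 359.0]]
64 [[380.0, 304.0], [333.0, 241.0], [430.0, 370.0], [110.0, 332.0], [199.0, 471.0], [370.0, 250.0]]
90 [[380.0, 256.0], [331.0, 193.0], [431.0, 322.0], [104.0, 284.0], [194.0, 424.0], [369.0, 202.0]]
120 [[379.0, 198.0], [330.0, 135.0], [432.0, 264.0], [96.0, 226.0], [189.0, 367.0], [368.0, 144.0]]
150 [[379.0, 137.0], [328.0, 74.0], [433.0, 203.0], [87.0, 165.0], [182.0, 306.0], [368.0, 83.0]]
175 [[379.0, 83.0], [326.0, 20.0], [434.0, 150.0], [80.0, 111.0], [177.0, 252.0], [367.0, 29.0]]
200 [[378.0, 27.0], [325.0, -35.0], [435.0, 94.0], [72.0, 55.0], [171.0, 196.0], [366.0, -27.0]]
```

The side crop shows the rib at (310,545), the bobbin at (475,457), the knob at z ≈ 188 and the lever up at (268,195). Clearance from the wrist to the head will be small. So I'll come down in front, then creep in above the rib while watching the force.

```bash
python3 - <<'E'
from h import *
go((-115,126,88),90); q=np.load('q.npy'); print('per mm -x scaled',np.array([-np.cos(q[2]),-np.sin(q[2])])/200)
E
```

```text
shift mm [  35.6    1.6 -163.1] scaled [ 0.178  0.008 -0.815] turn 0.0 0.0
per mm -x scaled [-0.00483415  0.0012771 ]
```

move_arm([
  [-1, [0.089, 0.004, -0.1], 0],
  [-1, [0.089, 0.004, -0.1], 0],
  [-1, [0, 0, -0.15], 0],
  [-1, [0, 0, -0.15], 0],
  [-1, [0, 0, -0.15], 0],
  [-1, [0, 0, -0.1], 0],
  [-1, [0, 0, -0.05], 0],
  [-1, [0, 0, -0.015], 0],
  [-1, [0, 0, 0], 0],
  [-1, [0, 0, 0], 0],
])

```text
t: 11.65
eef_pos: [0.4607, 0.1925, 0.0873]
tcp_rot: [[-0.967, 0.255, 0.002], [0.255, 0.967, 0.0], [-0.002, 0.001, -1.0]]
force: [-0.1, -0.9, -0.2]
finger_gap: 0.003
finger_force: 0.0
```

move_arm([
  [-1, [0.0242, -0.0064, 0], 0],
  [-1, [0.0242, -0.0064, 0], 0],
  [-1, [0.0242, -0.0064, 0], 0],
  [-1, [0.0242, -0.0064, 0], 0],
  [-1, [0.0242, -0.0064, 0], 0],
  [-1, [0, 0, 0], 0],
])

```text
t: 12.25
eef_pos: [0.4849, 0.1857, 0.0861]
tcp_rot: [[-0.967, 0.256, 0.0], [0.256, 0.967, 0.0], [-0.0, 0.0, -1.0]]
force: [-0.2, -0.2, -0.5]
finger_gap: 0.004
finger_force: 0.0
```

```bash
python3 - <<'E'
from h import *
where()
E
```

```text
t 12.25 mach [-90.1 125.7  86.1] F [-0.2 -0.2 -0.5] gap 0.0 j [  8.  28.  92.  -0.  60. -67.]
```

move_arm([
  [-1, [0.0097, -0.0026, 0.002], 0],
  [-1, [0.0097, -0.0026, 0.002], 0],
  [-1, [0.0097, -0.0026, 0], 0],
  [-1, [0.0097, -0.0026, 0], 0],
  [-1, [0.0097, -0.0026, 0], 0],
  [-1, [0, 0, 0], 0],
])

```text
t: 12.85
eef_pos: [0.4942, 0.1833, 0.0869]
tcp_rot: [[-0.967, 0.255, 0.0], [0.255, 0.967, 0.0], [-0.0, 0.0, -1.0]]
force: [0.6, -0.2, 0.0]
finger_gap: 0.003
finger_force: 0.0
```

move_arm([
  [-1, [0.0097, -0.0026, 0], 0],
  [-1, [0.0097, -0.0026, 0], 0],
  [-1, [0, 0, 0], 0],
])

```text
t: 13.15
eef_pos: [0.4981, 0.1822, 0.087]
tcp_rot: [[-0.967, 0.255, 0.0], [0.255, 0.967, -0.0], [-0.0, 0.0, -1.0]]
force: [1.2, 0.9, -0.5]
finger_gap: 0.001
finger_force: 0.0
```

move_arm([
  [-1, [0.0073, -0.0019, 0], 0],
  [-1, [0.0048, -0.0013, 0], 0],
  [-1, [0, 0, 0], 0],
])

```text
t: 13.45
eef_pos: [0.5003, 0.1819, 0.087]
tcp_rot: [[-0.967, 0.255, 0.0], [0.255, 0.967, 0.0], [-0.0, 0.0, -1.0]]
force: [-1.5, 3.3, 0.9]
finger_gap: 0.006
finger_force: 0.0
```

```bash
python3 - <<'E'
from h import *
where()
E
```

```text
t 13.45 mach [-74.3 125.8  87. ] F [-1.5  3.3  0.9] gap 0.01 j [  7.  29.  90.   0.  61. -68.]
```

A side force of 3 N at x -74 pushes the tool left and back: the lever is touching the round flange from the right. I'll back off, shift left along the rib and try again.

move_arm([
  [-1, [-0.0193, 0.0051, 0], 0],
  [-1, [0.0064, 0.0242, 0], 0],
  [-1, [0.0064, 0.0242, 0], 0],
  [-1, [0, 0, 0], 0],
  [-1, [0.0097, -0.0026, 0], 0],
  [-1, [0.0097, -0.0026, 0], 0],
  [-1, [0, 0, 0], 0],
  [-1, [0, 0, 0], 0],
])

```text
t: 14.25
eef_pos: [0.5029, 0.1912, 0.0869]
tcp_rot: [[-0.967, 0.256, -0.0], [0.256, 0.967, -0.0], [0.0, -0.0, -1.0]]
force: [-0.1, -0.5, 0.5]
finger_gap: 0.001
finger_force: 0.0
```

move_arm([
  [-1, [0.0097, -0.0026, 0], 0],
  [-1, [0, 0, 0], 0],
  [-1, [0, 0, 0], 0],
])

```text
t: 14.55
eef_pos: [0.5048, 0.1908, 0.087]
tcp_rot: [[-0.967, 0.255, 0.0], [0.255, 0.967, 0.0], [-0.0, 0.0, -1.0]]
force: [1.0, -0.2, 0.7]
finger_gap: 0.004
finger_force: 0.0
```

```bash
python3 - <<'E'
from h import *
where()
E
```

```text
t 14.55 mach [-72.2 135.6  87. ] F [ 1.  -0.2  0.7] gap 0.0 j [  8.  30.  89.  -0.  61. -67.]
```

move_arm([
  [-1, [0.0097, -0.0026, 0], 0],
  [-1, [0, 0, 0], 0],
  [-1, [0, 0, 0], 0],
])

```text
t: 14.85
eef_pos: [0.5068, 0.1903, 0.0869]
tcp_rot: [[-0.967, 0.255, 0.0], [0.255, 0.967, -0.0], [-0.0, 0.0, -1.0]]
force: [-0.3, 0.2, 0.7]
finger_gap: 0.004
finger_force: 0.0
```

move_arm([
  [-1, [0, 0, -0.01], 0],
  [-1, [0, 0, -0.01], 0],
  [-1, [0, 0, 0], 0],
])

```text
t: 15.15
eef_pos: [0.507, 0.1903, 0.083]
tcp_rot: [[-0.967, 0.255, 0.001], [0.255, 0.967, -0.0], [-0.001, 0.0, -1.0]]
force: [0.3, 0.1, 2.7]
finger_gap: 0.008
finger_force: 2.6
```

```bash
python3 - <<'E'
from h import *
where()
E
```

```text
t 15.15 mach [-69.9 135.7  83. ] F [0.3 0.1 2.7] gap 0.01 j [  8.  30.  89.  -0.  61. -67.]
```

Touching the rib's top, so a bit further back is needed.

move_arm([
  [-1, [0, 0, 0.01], 0],
  [-1, [0.0097, -0.0026, 0], 0],
  [-1, [0, 0, 0], 0],
  [-1, [0, 0, 0], 0],
])

```text
t: 15.55
eef_pos: [0.5086, 0.1898, 0.0848]
tcp_rot: [[-0.967, 0.255, -0.0], [0.255, 0.967, -0.0], [0.0, -0.0, -1.0]]
force: [-0.3, 0.2, 0.1]
finger_gap: 0.005
finger_force: 0.0
```

move_arm([
  [-1, [0, 0, -0.01], 0],
  [-1, [0, 0, 0], 0],
  [-1, [0, 0, 0], 0],
])

```text
t: 15.85
eef_pos: [0.5086, 0.1898, 0.0828]
tcp_rot: [[-0.967, 0.255, -0.0], [0.255, 0.967, -0.0], [0.0, -0.0, -1.0]]
force: [0.6, -0.2, 0.1]
finger_gap: 0.008
finger_force: 0.1
```

move_arm([
  [-1, [0, 0, -0.01], 0],
  [-1, [0, 0, 0], 0],
  [-1, [0, 0, 0], 0],
])

```text
t: 16.15
eef_pos: [0.5087, 0.1899, 0.0812]
tcp_rot: [[-0.967, 0.255, 0.001], [0.255, 0.967, 0.0], [-0.001, 0.0, -1.0]]
force: [-0.2, 0.6, 0.0]
finger_gap: 0.005
finger_force: 0.4
```

move_arm([
  [-1, [0, 0, -0.007], 0],
  [-1, [0, 0, 0], 0],
  [-1, [-0.0097, 0.0026, 0], 0],
  [-1, [-0.0097, 0.0026, 0], 0],
  [-1, [-0.0097, 0.0026, 0], 0],
  [-1, [0, 0, 0], 0],
])

```text
t: 16.75
eef_pos: [0.5025, 0.1913, 0.0792]
tcp_rot: [[-0.967, 0.255, -0.001], [0.255, 0.967, -0.0], [0.001, -0.0, -1.0]]
force: [-0.5, 0.3, -0.8]
finger_gap: 0.008
finger_force: 0.1
```

move_arm([
  [-1, [-0.0097, 0.0026, 0], 0],
  [-1, [-0.0097, 0.0026, 0], 0],
  [-1, [-0.0097, 0.0026, 0], 0],
  [-1, [-0.0097, 0.0026, 0], 0],
])

```text
t: 17.15
eef_pos: [0.4949, 0.1934, 0.0795]
tcp_rot: [[-0.967, 0.255, -0.0], [0.255, 0.967, -0.0], [0.0, -0.0, -1.0]]
force: [1.1, -0.5, -0.8]
finger_gap: 0.004
finger_force: 0.6
```

move_arm([
  [-1, [-0.0097, 0.0026, 0], 0],
  [-1, [-0.0097, 0.0026, 0], 0],
  [-1, [-0.0097, 0.0026, 0], 0],
  [-1, [-0.0097, 0.0026, 0], 0],
  [-1, [-0.0097, 0.0026, 0], 0],
  [-1, [-0.0097, 0.0026, 0], 0],
  [-1, [-0.0097, 0.0026, 0], 0],
])

```text
t: 17.85
eef_pos: [0.4813, 0.1971, 0.0796]
tcp_rot: [[-0.967, 0.255, 0.0], [0.255, 0.967, -0.0], [-0.0, -0.0, -1.0]]
force: [0.5, -0.6, -1.3]
finger_gap: 0.002
finger_force: 0.6
```

```bash
python3 - <<'E'
from h import *
where()
E
```

```text
t 17.85 mach [-96.5 135.7  79.6] F [ 0.5 -0.6 -1.3] gap 0.0 j [  9.  29.  92.  -0.  59. -66.]
```

Continue in 1 mm steps to the end stop.

move_arm([
  [-1, [-0.0048, 0.0013, 0], 0],
  [-1, [-0.0048, 0.0013, 0], 0],
  [-1, [-0.0048, 0.0013, 0], 0],
  [-1, [0, 0, 0], 0],
])

```text
t: 18.25
eef_pos: [0.4785, 0.1979, 0.0796]
tcp_rot: [[-0.967, 0.255, -0.0], [0.255, 0.967, 0.0], [0.0, 0.0, -1.0]]
force: [0.8, 0.2, 0.4]
finger_gap: 0.005
finger_force: 0.2
```

move_arm([
  [-1, [-0.0048, 0.0013, 0], 0],
  [-1, [-0.0048, 0.0013, 0], 0],
  [-1, [0, 0, 0], 0],
])

```text
t: 18.55
eef_pos: [0.4776, 0.1982, 0.0798]
tcp_rot: [[-0.967, 0.255, 0.002], [0.255, 0.967, -0.0], [-0.002, 0.0, -1.0]]
force: [5.5, -2.4, -2.4]
finger_gap: 0.004
finger_force: 2.6
```

End stop reached: 6 N after 32 mm of travel. Back off, lift, move clear.

move_arm([
  [-1, [0.0097, -0.0026, 0], 0],
  [-1, [0.0048, -0.0013, 0], 0],
  [-1, [0, 0, 0.03], 0],
  [-1, [0, 0, 0.08], 0],
  [-1, [-0.1, 0, 0.1], 0],
  [-1, [-0.1, 0, 0.2], 0],
  [-1, [-0.1, 0, 0.2], 0],
  [-1, [-0.1, 0.1, 0.2], 0],
  [-1, [-0.1, 0.2, 0.1], 0],
  [-1, [0, 0.24, 0], 0],
  [-1, [0, 0.24, 0], 0],
  [-1, [0, 0.24, 0], 0],
  [-1, [0, 0.2, 0], 0],
  [-1, [0, 0, 0], 0],
  [-1, [0, 0, 0], 0],
])

```text
t: 20.05
eef_pos: [0.379, 0.4418, 0.2613]
tcp_rot: [[-0.967, 0.254, -0.001], [0.254, 0.967, -0.001], [0.001, -0.001, -1.0]]
force: [-1.1, 0.5, 0.3]
finger_gap: 0.006
finger_force: 0.0
```

```bash
python3 - <<'E'
from h import *
where();q=np.load('q.npy')
b=ctrl.read_camera('side');c=ctrl.read_camera('scene')
B=cv2.resize(b[105:315,155:385],(460,420),interpolation=cv2.INTER_CUBIC)
C=cv2.resize(c[215:310,160:260],(340,323),interpolation=cv2.INTER_CUBIC)
def mk(im,n,X,o,s,col):
    for u in proj(n,m2w(q,X)): cv2.circle(im,tuple(int(v) for v in (u-o+.5)*s),2,col,-1)
mk(B,'side',[handle(0,-287)],(155,105),2,(0,0,255));mk(B,'side',[(-115,95,83.5),(-115,135,83.5)],(155,105),2,(0,255,0))
mk(C,'scene',[handle(0,-287),handle(0,-222)],(160,215),3.4,(0,0,255))
im=np.zeros((420,800,3),np.uint8);im[:,:460]=B;im[:323,460:]=C;cv2.imwrite('pics/fin.png',im)
E
```

```text
t 20.05 mach [-257.9  346.2  261.3] F [-1.1  0.5  0.3] gap 0.01 j [ 38.  24.  67.  -0.  89. -38.]
```

View pics/fin.png

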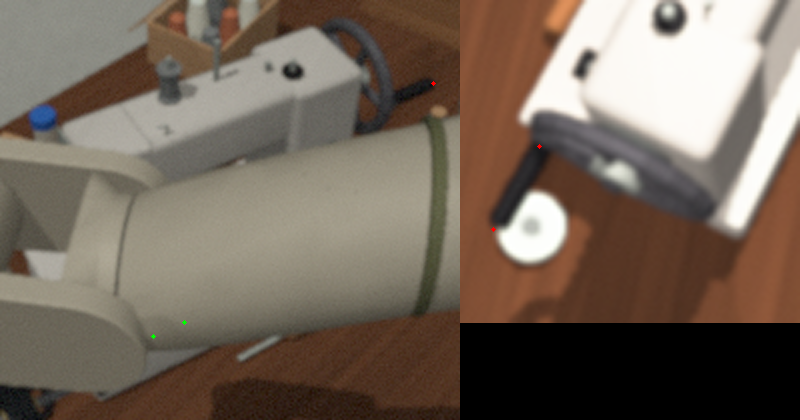

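Final picture: the handle end at (433,84) in the side crop and (497,225) in the scene crop lies on the θ = 0 prediction. The arm hides the cover, so I'll check that numerically with the wrist camera.

```bash
python3 - <<'E'
from h import *
go((-195,115,262),90)
E
```

```text
shift mm [ 1.300e+00 -2.385e+02  2.000e-01] scaled [ 7.000e-03 -1.192e+00  1.000e-03] turn 0.0 0.0001
```

move_arm([
  [-1, [0, -0.2, 0], 0],
  [-1, [0, -0.2, 0], 0],
  [-1, [0, -0.2, 0], 0],
  [-1, [0, -0.2, 0], 0],
  [-1, [0, -0.2, 0], 0],
  [-1, [0, -0.19, 0], 0],
  [-1, [0, 0, 0], 0],
  [-1, [0, 0, 0], 0],
])

```text
t: 20.95
eef_pos: [0.3795, 0.2026, 0.2621]
tcp_rot: [[-0.966, 0.258, 0.001], [0.258, 0.966, 0.0], [-0.001, 0.001, -1.0]]
force: [0.1, 0.2, -0.2]
finger_gap: 0.006
finger_force: 0.0
```

```bash
python3 - <<'E'
from h import *
where();q=np.load('q.npy');p=ctrl.camera_params('wrist');g=cv2.cvtColor(ctrl.read_camera('wrist'),cv2.COLOR_BGR2GRAY)
for y in (105,115,125):
    print(y)
    X=[(x,y,z) for z in(77,83.5) for x in range(-132,-84,2)]; u=proj('',m2w(q,X),p)
    print([(X[i][0],int(g[int(round(v)),int(round(c))])) for i,(c,v) in enumerate(u[:24])])
E
```

```text
t 20.95 mach [-196.4  115.1  262.1] F [ 0.1  0.2 -0.2] gap 0.01 j [ 12.   9.  89.   0.  82. -63.]
105
[(-132, 124), (-130, 132), (-128, 158), (-126, 137), (-124, 129), (-122, 181), (-120, 114), (-118, 31), (-116, 34), (-114, 28), (-112, 30), (-110, 33), (-108, 35), (-106, 25), (-104, 29), (-102, 30), (-100, 27), (-98, 29), (-96, 32), (-94, 33), (-92, 33), (-90, 31), (-88, 29), (-86, 32)]
115
[(-132, 127), (-130, 131), (-128, 153), (-126, 134), (-124, 125), (-122, 154), (-120, 104), (-118, 56), (-116, 67), (-114, 82), (-112, 100), (-110, 93), (-108, 69), (-106, 57), (-104, 58), (-102, 60), (-100, 59), (-98, 60), (-96, 59), (-94, 70), (-92, 91), (-90, 82), (-88, 59), (-86, 63)]
125
[(-132, 121), (-130, 133), (-128, 141), (-126, 133), (-124, 121), (-122, 143), (-120, 95), (-118, 29), (-116, 33), (-114, 29), (-112, 27), (-110, 32), (-108, 30), (-106, 28), (-104, 32), (-102, 30), (-100, 33), (-98, 33), (-96, 30), (-94, 28), (-92, 30), (-90, 31), (-88, 32), (-86, 30)]
```

move_arm([
  [-1, [-0.1, 0.026, 0.1], 0],
  [-1, [-0.1, 0.026, 0.1], 0],
  [-1, [0, 0, 0.1], 0],
  [-1, [0, 0, 0], 0],
  [-1, [0, 0, 0], 0],
])

```text
t: 21.5
eef_pos: [0.3395, 0.2145, 0.321]
tcp_rot: [[-0.967, 0.254, -0.0], [0.254, 0.967, 0.0], [0.0, -0.0, -1.0]]
force: [0.5, -0.1, -0.2]
finger_gap: 0.005
finger_force: 0.0
```

```bash
python3 - <<'E'
from h import *
where();q=np.load('q.npy');p=ctrl.camera_params('wrist');g=cv2.cvtColor(ctrl.read_camera('wrist'),cv2.COLOR_BGR2GRAY).astype(np.float32)
for y in (85,100,107,123,130,145):
    X=[(x,y,77) for x in range(-140,-76,2)]; u=proj('',m2w(q,X),p).astype(np.float32)
    v=cv2.remap(g,u[:,0],u[:,1],cv2.INTER_LINEAR).ravel()
    print(y,' '.join(f"{x[0]}:{int(a)}" for x,a in zip(X,v)))
E
```

```text
t 21.5 mach [-238.1  116.3  321. ] F [ 0.5 -0.1 -0.2] gap 0.01 j [ 15.   3.  85.   0.  91. -60.]
85 -140:124 -138:125 -136:107 -134:56 -132:32 -130:34 -128:35 -126:35 -124:34 -122:38 -120:35 -118:36 -116:35 -114:36 -112:35 -110:37 -108:36 -106:34 -104:37 -102:35 -100:36 -98:36 -96:31 -94:32 -92:32 -90:35 -88:33 -86:34 -84:32 -82:32 -80:31 -78:35
100 -140:122 -138:124 -136:103 -134:53 -132:29 -130:31 -128:30 -126:27 -124:27 -122:30 -120:31 -118:29 -116:31 -114:33 -112:31 -110:28 -108:33 -106:30 -104:30 -102:29 -100:33 -98:33 -96:29 -94:33 -92:31 -90:31 -88:32 -86:33 -84:31 -82:32 -80:29 -78:31
107 -140:123 -138:122 -136:103 -134:51 -132:32 -130:33 -128:32 -126:33 -124:32 -122:32 -120:31 -118:33 -116:31 -114:33 -112:32 -110:30 -108:32 -106:31 -104:31 -102:31 -100:30 -98:32 -96:31 -94:32 -92:34 -90:31 -88:33 -86:30 -84:30 -82:31 -80:28 -78:33
123 -140:121 -138:122 -136:102 -134:53 -132:28 -130:31 -128:32 -126:32 -124:32 -122:32 -120:30 -118:37 -116:31 -114:31 -112:32 -110:31 -108:32 -106:30 -104:33 -102:29 -100:32 -98:33 -96:33 -94:31 -92:32 -90:30 -88:31 -86:30 -84:31 -82:32 -80:33 -78:32
130 -140:123 -138:123 -136:103 -134:52 -132:30 -130:33 -128:31 -126:33 -124:34 -122:30 -120:32 -118:34 -116:26 -114:30 -112:31 -110:31 -108:33 -106:31 -104:34 -102:32 -100:32 -98:32 -96:33 -94:34 -92:30 -90:30 -88:32 -86:31 -84:32 -82:32 -80:30 -78:31
145 -140:123 -138:122 -136:88 -134:44 -132:34 -130:34 -128:34 -126:37 -124:35 -122:34 -120:36 -118:37 -116:36 -114:36 -112:36 -110:35 -108:34 -106:35 -104:34 -102:33 -100:34 -98:33 -96:32 -94:31 -92:33 -90:32 -88:33 -86:28 -84:32 -82:32 -80:34 -78:33
```

move_arm([
  [-1, [0.1, -0.026, -0.05], 0],
  [-1, [0.1, -0.026, -0.1], 0],
  [-1, [0.12, -0.032, -0.1], 0],
  [-1, [0.11, -0.029, -0.1], 0],
  [-1, [0, 0, 0], 0],
  [-1, [0, 0, 0], 0],
])

```text
t: 22.15
eef_pos: [0.4252, 0.1914, 0.2508]
tcp_rot: [[-0.967, 0.256, -0.003], [0.256, 0.967, -0.0], [0.002, -0.001, -1.0]]
force: [0.1, 0.5, 0.8]
finger_gap: 0.006
finger_force: 0.0
```

```bash
python3 - <<'E'
from h import *
where();q=np.load('q.npy');p=ctrl.camera_params('wrist');g=cv2.cvtColor(ctrl.read_camera('wrist'),cv2.COLOR_BGR2GRAY).astype(np.float32)
for y in (75,100,107,123,130,155):
    X=[(x,y,77) for x in range(-140,-76,2)]; u=proj('',m2w(q,X),p).astype(np.float32)
    v=cv2.remap(g,u[:,0],u[:,1],cv2.INTER_LINEAR).ravel()
    print(y,' '.join(f"{x[0]}:{int(a)}" for x,a in zip(X,v)))
E
```

```text
t 22.15 mach [-149.3  115.9  250.8] F [0.1 0.5 0.8] gap 0.01 j [ 10.  13.  85.   0.  82. -66.]
75 -140:64 -138:78 -136:113 -134:118 -132:118 -130:120 -128:124 -126:134 -124:122 -122:163 -120:229 -118:233 -116:221 -114:236 -112:234 -110:231 -108:227 -106:235 -104:235 -102:235 -100:236 -98:236 -96:237 -94:236 -92:235 -90:235 -88:235 -86:235 -84:235 -82:235 -80:235 -78:236
100 -140:80 -138:79 -136:112 -134:117 -132:120 -130:119 -128:124 -126:135 -124:124 -122:129 -120:104 -118:97 -116:129 -114:196 -112:197 -110:152 -108:102 -106:104 -104:103 -102:104 -100:103 -98:104 -96:103 -94:111 -92:137 -90:122 -88:105 -86:109 -84:139 -82:127 -80:87 -78:40
107 -140:80 -138:78 -136:113 -134:117 -132:117 -130:120 -128:125 -126:141 -124:126 -122:130 -120:105 -118:101 -116:130 -114:196 -112:197 -110:153 -108:104 -106:107 -104:105 -102:106 -100:104 -98:105 -96:106 -94:116 -92:186 -90:156 -88:107 -86:119 -84:191 -82:165 -80:90 -78:36
123 -140:72 -138:76 -136:114 -134:118 -132:115 -130:121 -128:125 -126:146 -124:136 -122:141 -120:108 -118:101 -116:129 -114:196 -112:198 -110:154 -108:105 -106:105 -104:104 -102:105 -100:105 -98:105 -96:105 -94:115 -92:187 -90:155 -88:105 -86:119 -84:191 -82:163 -80:90 -78:35
130 -140:73 -138:76 -136:112 -134:117 -132:119 -130:124 -128:124 -126:143 -124:131 -122:144 -120:113 -118:103 -116:128 -114:198 -112:198 -110:153 -108:105 -106:105 -104:104 -102:104 -100:105 -98:104 -96:104 -94:115 -92:171 -90:145 -88:105 -86:115 -84:166 -82:149 -80:89 -78:37
155 -140:61 -138:71 -136:112 -134:116 -132:119 -130:119 -128:123 -126:135 -124:126 -122:162 -120:231 -118:237 -116:237 -114:237 -112:237 -110:237 -108:237 -106:238 -104:238 -102:237 -100:237 -98:237 -96:238 -94:237 -92:237 -90:237 -88:236 -86:237 -84:237 -82:236 -80:237 -78:236
```

The rib's bright band runs -115 to -110 on the plate plane. After the parallax of its height that is x ≈ -115, the fully open position, with the plate's edge at -120. Handing in.

```bash
python3 -c "
from rig import ctrl
print(ctrl.sign_off())"
```

```text
the job is handed in; nothing more can be done
None
```

I turned the wheel to about 1° short of the needle's highest point without overshooting, then pushed the bobbin cover open to its end stop, with one brief ~3 N touch, probably on the take-up lever, on the way in; handed in at about 22 s with the robot clear.

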